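# Start and load a new order tote

### The job

Start a new order on the packing bench: first turn the piece counter's knob back to its zero stop, then swing the tote's lid up and over until it stands open on its own and let go of it. With the lid standing open, put every small parcel that is on the bench into the tote, then shut the lid fully over them; leave the other things on the bench where they are.

Things in the scene. Friction and masses are not known exactly. Their poses are not given: they have to be found in the camera images.
- tote: grey order tote fixed to the bench, open-topped under its lid: outside 150 mm (its x) by 350 mm (its y) by 85 mm high, walls and floor 5 mm thick, so the inside is 140 by 340 by 80 mm deep. Origin: centre of its underside on the bench. Its x axis points away from the robot side, towards the hinge; z up.
- lid (a joint): angle in rad of the tote's blue hinged lid (150 by 350 mm, 6 mm thick, about 0.3 kg; needs about 2 N at the bar to start it). 0 = shut; grows as the front edge swings up and back about the hinge (rotation about the tote's +y axis); a stop holds it at 1.85, leaning back. The hinge is nearly free: below about 1.57 the lid falls shut by its weight, beyond it falls back onto the stop and stays.
- lid_hinge (a point): point on the lid's hinge line, mid-width, on the tote's far top rim (75 mm beyond the tote's centre along its x, 85 mm above the bench). The hinge line runs along the tote's y.
- lid_bar (a point): middle of the lid's black handle bar: a round bar 12 mm thick and 110 mm long along the tote's y, on two arms of the same thickness, 195 mm from the hinge line in the plane of the lid and 45 mm clear (centre line) in front of the lid's front edge, so a finger fits between bar and lid. Axes are the lid's: at 0 the same as the tote's; the bar can turn in a light pinch.
- counter (a joint): reading in rad of the piece counter's reset knob: 0 = pointer on the green zero mark, against its hard stop; grows as the knob is turned clockwise seen from above (up to 3.0). Turn it anticlockwise to bring it back. Friction about 0.04 N m holds it where it is left.
- counter_grip (a point): grip point of the counter's black knob, on its vertical axis 72 mm above the bench. The knob has an upright grip bar along this point's x axis: 53 mm long, 14 mm wide, from 49 to 79 mm above the bench, with a red pointer on its -x end; the point turns with the knob. The knob stands on a fixed grey box 100 by 100 mm, 35 mm high, with a round base disc 80 mm across and 6 mm high and a 56 mm disc 8 mm high below the bar.
- parcel1_c (a point): centre of a small brown cardboard parcel, 75 mm (its x) by 45 mm (its y) by 70 mm (its z), rigid, about 0.2 kg; two to four such parcels are on the bench (absent ones read None).
- parcel2_c (a point): centre of a small brown cardboard parcel, 75 mm (its x) by 45 mm (its y) by 70 mm (its z), rigid, about 0.2 kg; two to four such parcels are on the bench (absent ones read None).
- parcel3_c (a point): centre of a small brown cardboard parcel, 75 mm (its x) by 45 mm (its y) by 70 mm (its z), rigid, about 0.2 kg; two to four such parcels are on the bench (absent ones read None).
- parcel4_c (a point): centre of a small brown cardboard parcel, 75 mm (its x) by 45 mm (its y) by 70 mm (its z), rigid, about 0.2 kg; two to four such parcels are on the bench (absent ones read None).
- dispenser_blue: bystander: blue tape dispenser, 140 by 60 by 105 mm, origin at the centre of its underside
- tape_roll: bystander: roll of brown tape lying flat, 100 mm across, 48 mm high, origin at the centre of its underside
- jar: bystander: glass jar, 72 mm across, 95 mm high, origin at the centre of its underside
Not all that is in view belongs to the job. Leave any purple look-alike of the part that bears parcel4_c alone. What is shaped like the part that bears parcel1_c but blue or red is not meant.

How it is judged (in metres and radians):
On the way, in this order (a step that is already met when the one before it is completed fails the run):
1. the counter knob is back at its zero stop (value of joint counter below 0.08 rad), for 0.3 s.
2. the lid stands open on its own (over 1.6 rad) with nothing of the robot touching it, for 0.8 s, and the counter is still at zero (value of joint lid above 1.6 rad and contact force between each of the fingers, the arm and lid below 0.2 N and value of joint counter below 0.1 rad), for 0.8 s.
3. with the lid still open, every parcel present is inside the tote (x of parcel1_c in the frame of tote between -0.07 and 0.07 m and y of parcel1_c in the frame of tote between -0.17 and 0.17 m and z of parcel1_c in the frame of tote between 0 and 0.06 m and x of parcel2_c in the frame of tote between -0.07 and 0.07 m and y of parcel2_c in the frame of tote between -0.17 and 0.17 m and z of parcel2_c in the frame of tote between 0 and 0.06 m and x of parcel3_c in the frame of tote between -0.07 and 0.07 m and y of parcel3_c in the frame of tote between -0.17 and 0.17 m and z of parcel3_c in the frame of tote between 0 and 0.06 m and x of parcel4_c in the frame of tote between -0.07 and 0.07 m and y of parcel4_c in the frame of tote between -0.17 and 0.17 m and z of parcel4_c in the frame of tote between 0 and 0.06 m and value of joint lid above 1.5 rad), for 0.2 s.
At the end, for the whole second after the job is handed in: every parcel present lies inside the tote (centre within its walls and below 60 mm above the bench), the lid is shut (below 0.05 rad) and the counter is at zero (below 0.1 rad) (x of parcel1_c in the frame of tote between -0.07 and 0.07 m and y of parcel1_c in the frame of tote between -0.17 and 0.17 m and z of parcel1_c in the frame of tote between 0 and 0.06 m and x of parcel2_c in the frame of tote between -0.07 and 0.07 m and y of parcel2_c in the frame of tote between -0.17 and 0.17 m and z of parcel2_c in the frame of tote between 0 and 0.06 m and x of parcel3_c in the frame of tote between -0.07 and 0.07 m and y of parcel3_c in the frame of tote between -0.17 and 0.17 m and z of parcel3_c in the frame of tote between 0 and 0.06 m and x of parcel4_c in the frame of tote between -0.07 and 0.07 m and y of parcel4_c in the frame of tote between -0.17 and 0.17 m and z of parcel4_c in the frame of tote between 0 and 0.06 m and value of joint lid below 0.05 rad and value of joint counter below 0.1 rad); the robot touches nothing.
It fails at once if a bystander (blue dispenser, tape roll, jar) is moved by more than 6 cm (distance of any of dispenser_blue, tape_roll, jar from where it was at the start of the episode above 0.06 m).
Of parcel1, parcel2, parcel3, parcel4 only 2 to 4 are there at a start; the rules pass over those that are not, and their reading is None.
At some moment in a run one of parcel1, parcel2, parcel3, parcel4 may be knocked a few centimetres aside while the robot is not near it.
Once in a run the grip may slacken for a moment while it holds something.
It also fails if it takes over 210 s, if anything falls off the work surface, if the arm or the gripper's body presses on something with over 40 N, if the wrist force passes 120 N, or if a joint passes its speed limit or range.

### The arm

A 6-joint arm with a two-finger parallel gripper is mounted at the origin on the work surface. World frame = base frame: x ahead of the robot, y to its left, z up, the work surface at z = 0. Lengths are in mm, angles in degrees, forces in N, time in s.
With the tool pointing down it reaches from about 275 to 975 mm from the base axis. Payload 8.4 kg.
Tool frame: the origin (TCP) lies between the finger pads; the fingertips stand 25 mm ahead of it and the grasp point (between the pads) lies 6 mm ahead of it; z points along the fingers, y is the line along which they close (so a half turn about z gives the same grasp; the last joint's range is limited). The gripper opens to 92 mm and grips with 3 to 60 N. Pads are 20 mm wide; open, the fingers measure 128 mm over their backs; the gripper's body (75 mm by 189 mm) begins 69 mm behind the grasp point.
Start: joints at [66.211, 20.225, 93.587, -0, 66.188, -0.138], TCP at [250.734, 572.504, 239.583] pointing down, gripper open.
Joint ranges: [-150.9, 150.9], [-52.94, 120.26], [3.33, 152.33], [-74.26, 254.26], [0, 154.13], [-172.89, 172.89]. Speed limits (degrees/s): [127.2, 127.2, 159.86, 180, 180, 180].

### API

Orientations are given as a 3x3 rotation matrix whose columns are the frame's x, y, z axes.
In Python, from workcell import ctrl gives the robot as it stands.
- The arm moves only by the shell command python3 -m pendant 'ROWS'. ROWS is JSON, a list that holds one entry, the list of rows, each a list of 5 numbers: the finger opening in m, from 0 to 0.0919, then the shift along the world's x, y, z in m, then the turn about the world's z in degrees. A call has 1 to 12 rows; each row is the pose to reach, as a shift and turn from the pose commanded when the call began; what a row does not reach only later rows make up. A row lasts 1/10 s, in which the tool goes at most 50 mm and 8.59 degrees, less where a joint would pass 70% of its speed; a pose out of reach is approached as far as the arm can. A call with a gripper value outside its range is refused whole. The fingers move at their own pace and stop on an object; the grip force is fixed at half the most. Time passes only in rows, so rows that repeat a pose let the fingers close. It gives the time, the measured TCP pose, the force, the opening and the grip force at its end, in the units of the state.
- ctrl.read_state(): the state, without advancing time (a new reading comes with each control period).
- ctrl.snapshot(name): name is "scene" or "side" or "wrist"; returns (picture, depth): 384x512x3 uint8, red, green, blue; 384x512 float32, mm along the optical axis (not along the pixel's ray), 0 where there is no reading.
- ctrl.camera_model(name): a dict with "vfov" (degrees; the focal length in pixels is half the picture's height over the tangent of half this angle, whatever the lens; pixels are square), "cx", "cy" (the principal point, pixels), "distortion" ([k1, k2, p1, p2, k3] as OpenCV has them; the pictures are not rectified), "eye" and "orientation" of the camera in the world; the wrist camera has in their place "T_tool_cam" (4x4, takes a point from camera to tool coordinates, whose origin is the TCP and whose axes are the flange's). Camera axes: x right, y up, looking along -z (the intrinsics and any distortion apply to the point x, -y, -z); pixel columns grow to the right and rows downward; lengths in mm; the calibration is good to about 2 mm. A picture is of the moment at which its call begins: read the wrist's pose just before it. camera_model takes no time and is no camera call.
- ctrl.sign_off(): hands the job in; it is judged then, once.
Trained networks look in the newest picture that a camera, given by its name, has taken for a name from the list of things; names that differ only in an ending like _2 or _b are one class to them, and where a whole thing is asked for, a point or a joint stands for the part that bears it (a point fixed in the world has none). Each returns a list of dicts, best first, with "conf" (0 to 1); they miss things now and then, are a little off and sometimes report something else, mostly with a low value. They report only what shows in the picture. A call takes as long as a camera call. They do not tell look-alikes from the thing itself.
- ctrl.recognise(camera, label): "position" ([x, y, z] in mm, in world coordinates, good to about 4 mm: the middle of the surface that is visible of it).
- ctrl.outline_of(camera, label): "region" (384x512 bool, what is visible of it).
- ctrl.tip_of(camera, label): "position" ([x, y, z] in mm, in world coordinates, good to about 4 mm: a listed point, or the origin of a listed thing).
The state is a dict: "clock": time; "joints": joint angles; "qvel": joint speeds; "joint_torque": joint torques, N m; "tool_pos": TCP position; "tcp_rot": TCP orientation; "wrist_force": force on the tool from outside, world axes, zero at the start; "torque": the same for the moment, N m; "gripper_width": opening from 0.0 (shut) to 1.0 (fully open); "grip_force": force on a finger pad.
Only numpy, scipy, OpenCV 4.12 (cv2) and the standard library are available. Lean on these libraries where they do the work, as an engineer would, in place of code of your own. Each camera call takes 0.05 s, during which the arm holds its last target. There are 200 camera calls.

## Working session

There is one attempt and no reset: what is moved stays moved. The work goes in short steps, Python scripts to look and compute and a shell command to move; the robot and the scene stay as the last step left them, time stands still between calls to the robot, and variables do not carry over. Pictures are saved under pics/ and viewed, at most 14 in all, crops included, and the job is handed in when it is done.

```bash
mkdir -p pics; ls; cat > h.py <<'E'
import numpy as np, cv2
from workcell import ctrl
def snap(cam,name=None):
    s=ctrl.read_state(); im,d=ctrl.snapshot(cam)
    if name: cv2.imwrite(f'pics/{name}.png',im[:,:,::-1])
    return s,im,d
def pose(cam,s=None):
    m=ctrl.camera_model(cam)
    if cam=='wrist':
        T=np.eye(4);T[:3,:3]=s['tcp_rot'];T[:3,3]=s['tool_pos'];T=T@np.array(m['T_tool_cam']);return m,T[:3,:3],T[:3,3]
    return m,np.array(m['orientation']),np.array(m['eye'])
def K(m): 
    f=192/np.tan(np.radians(m['vfov']/2)); return np.array([[f,0,m['cx']],[0,f,m['cy']],[0,0,1.]])
def cloud(cam,s,d):
    m,R,t=pose(cam,s); v,u=np.mgrid[:384,:512]
    p=cv2.undistortPoints(np.stack([u,v],-1).reshape(-1,1,2).astype(float),K(m),np.array(m['distortion'],float)).reshape(384,512,2)
    P=np.stack([p[...,0]*d,-p[...,1]*d,-d],-1)@R.T+t
    P[d<=0]=np.nan
    return P
E
python3 - <<'E'
from h import *
np.set_printoptions(precision=1,suppress=True)
for c in ['scene','side']:
    s,im,d=snap(c,c+'0')
    for l in ['counter_grip','lid_bar','lid_hinge','tote','dispenser_blue','tape_roll','jar','parcel1_c']:
        for r in ctrl.tip_of(c,l): print(c,l,np.array(r['position']),round(r['conf'],2))
    m,R,t=pose(c); print(t, R[:,2])
E
```

```text
pics
scene counter_grip [450.  -95.9  67.8] 0.64
scene lid_bar [436.6 171.8  86.8] 0.88
scene lid_hinge [552.6 329.2  83.3] 0.68
scene tote [509.2 269.7  -0.2] 0.84
scene dispenser_blue [763.   74.2  -3.4] 0.62
scene tape_roll [709.9 -74.2  -2.9] 0.7
scene tape_roll [763.5  76.3   0.3] 0.48
scene jar [ 274.2 -273.8    2.3] 0.95
scene parcel1_c [ 437.2 -366.9   38.6] 0.97
scene parcel1_c [ 375.  -573.5   31.6] 0.86
scene parcel1_c [ 571.4 -352.4   34. ] 0.57
[1082.2 -738.4  986.7] [ 0.4 -0.5  0.7]
side counter_grip [457.  -99.6  72.3] 0.68
side lid_bar [438.9 168.   87.9] 0.6
side lid_bar [767.1  76.    0. ] 0.2
side lid_hinge [553.9 328.1  85.2] 0.71
side tote [509.9 268.   -0.6] 0.58
side dispenser_blue [768.5  79.1  -6. ] 0.91
side tape_roll [708.1 -76.8   4. ] 0.77
side jar [ 272.9 -274.    -1.8] 0.64
side parcel1_c [ 440.7 -365.7   30.3] 0.95
side parcel1_c [ 571.6 -348.3   30.7] 0.62
[ 401.2 -740.   811.9] [-0.1 -0.6  0.8]
```

```bash
python3 -c "
import cv2,numpy as np
cv2.imwrite('pics/both.png',cv2.resize(np.hstack([cv2.imread('pics/scene0.png')]),(800,600)))"
```

```text
(no output)
```

View pics/both.png

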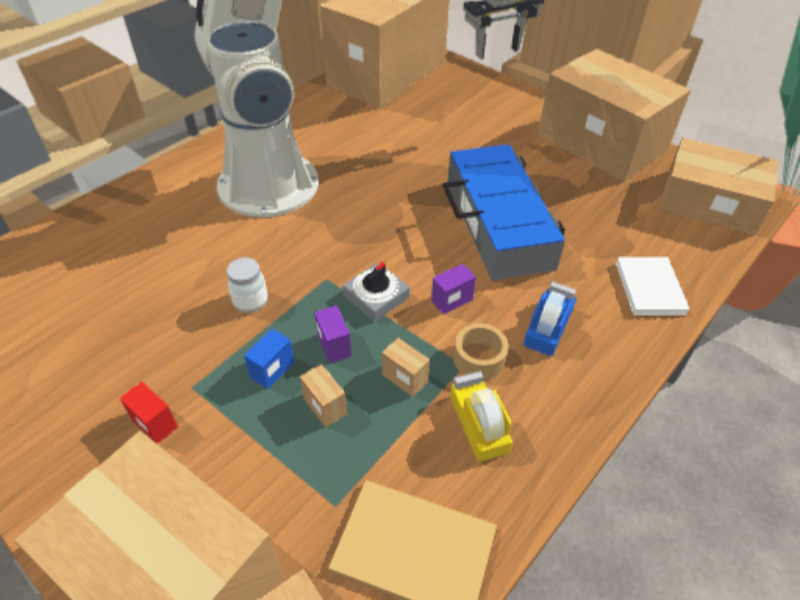

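View pics/side0.png

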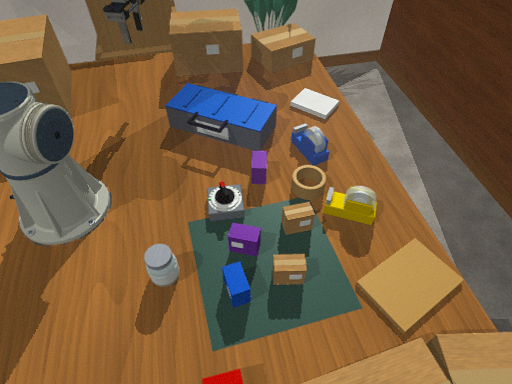

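In the scene image (800x600) I see these:
- **Brown parcels:** (324,396) and (406,366), the only small brown ones.
- **Look-alikes to leave alone:** purple at (455,288) and (332,333), blue at (268,358), red at (150,411).
- **Knob:** (378,280).
- **Tote:** (505,210), with its bar facing the robot.

Next I measure the geometry.

```bash
python3 - <<'E'
from h import *
np.set_printoptions(precision=2,suppress=True)
st=ctrl.read_state(); print(st['tcp_rot']); print(np.array(ctrl.camera_model('wrist')['T_tool_cam']))
s,im,d=snap('scene'); P=cloud('scene',s,d)
for l in ['parcel1_c','counter','lid']:
    for r in ctrl.outline_of('scene',l):
        g=r['region']; q=P[g]; q=q[~np.isnan(q[:,0])]
        v,u=np.nonzero(g); col=im[g].mean(0)
        top=q[q[:,2]>np.percentile(q[:,2],97)-6]
        rr=cv2.minAreaRect(top[:,:2].astype(np.float32))
        print(l,round(r['conf'],2),u.mean(),v.mean(),col,np.percentile(q[:,2],97),rr)
cv2.imwrite('pics/crop1.png',np.vstack([cv2.resize(im[165:205,215:275,::-1],(480,300),interpolation=2),cv2.resize(im[205:280,180:300,::-1],(480,300),interpolation=2)]))
E
```

```text
[[-0.92  0.4   0.  ]
 [ 0.4   0.92 -0.  ]
 [-0.   -0.   -1.  ]]
[[   0.      0.97    0.25   71.18]
 [   1.     -0.     -0.     -0.81]
 [   0.      0.25   -0.97 -145.54]
 [   0.      0.      0.      1.  ]]
parcel1_c 0.89 207.0012658227848 253.1620253164557 [178.99 149.6  106.36] 72.88207595794626 ((571.7435913085938, -353.1677551269531), (45.38919448852539, 77.54444885253906), 78.12236785888672)
parcel1_c 0.75 172.46266666666668 229.35733333333334 [ 56.   103.51 191.21] 72.68840141910786 ((441.0543212890625, -364.5608825683594), (46.443504333496094, 76.08414459228516), 9.247578620910645)
parcel1_c 0.67 95.27883396704689 264.0747782002535 [201.98  51.95  45.75] 73.26897962229192 ((428.6791687011719, -584.5556640625), (53.267520904541016, 182.35089111328125), 81.8686752319336)
counter 0.69 240.81782945736435 178.71317829457365 [76.83 65.87 66.68] 80.68880830634173 ((458.4363708496094, -96.71405029296875), (14.255956649780273, 54.00605392456055), 5.255593776702881)
lid 0.84 322.1827019778746 126.92021454911163 [ 51.94 113.13 206.04] 95.70520228958647 ((497.0579833984375, 245.19383239746094), (204.79627990722656, 352.2282409667969), 54.68101119995117)
```

View pics/crop1.png

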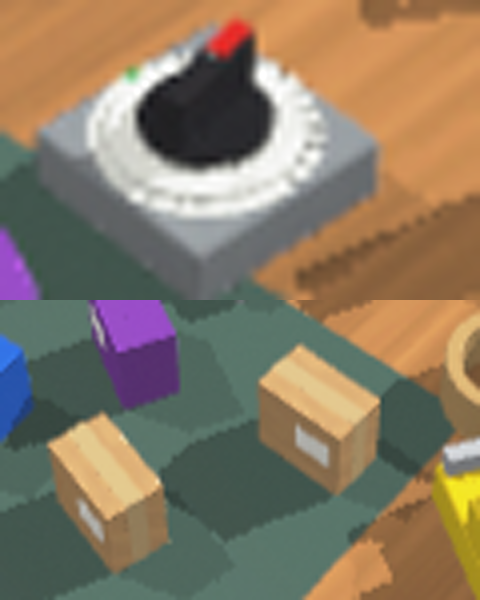

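```bash
python3 - <<'E'
from h import *
np.set_printoptions(precision=1,suppress=True)
for c in ['scene','side']:
    s,im,d=snap(c); P=cloud(c,s,d)
    h=cv2.cvtColor(im,cv2.COLOR_RGB2HSV)
    near=np.hypot(P[...,0]-458,P[...,1]+97)<60
    for n,m in [('green',(h[...,0]>45)&(h[...,0]<75)&(h[...,1]>110)&near),('red',((h[...,0]<6)|(h[...,0]>174))&(h[...,1]>150)&near&(P[...,2]>60))]:
        p=np.nanmean(P[m],0); print(c,n,m.sum(),p,np.degrees(np.arctan2(p[1]+97,p[0]-458)))
    for n,m in [('purple',(h[...,0]>130)&(h[...,0]<155)&(h[...,1]>100)),('brown',(h[...,0]>10)&(h[...,0]<22)&(P[...,2]>20))]:
        m=m&(P[...,2]<90)&(P[...,2]>25)
        k,lab,stt,_=cv2.connectedComponentsWithStats(m.astype(np.uint8))
        for i in range(1,k):
            if 80<stt[i,4]<1500:
                q=P[lab==i];t=q[q[:,2]>np.percentile(q[:,2],95)-5]
                print(c,n,stt[i],np.percentile(q[:,2],95),cv2.minAreaRect(t[:,:2].astype(np.float32)))
E
python3 -m pendant '[[[0.05,0.207,-0.669,0.0,-61],[0.05,0.207,-0.669,0.0,-61],[0.05,0.207,-0.669,0.0,-61],[0.05,0.207,-0.669,0.0,-61],[0.05,0.207,-0.669,0.0,-61],[0.05,0.207,-0.669,0.0,-61],[0.05,0.207,-0.669,0.0,-61],[0.05,0.207,-0.669,0.0,-61],[0.05,0.207,-0.669,0.0,-61],[0.05,0.207,-0.669,0.0,-61],[0.05,0.207,-0.669,0.0,-61],[0.05,0.207,-0.669,0.0,-61]]]'
```

```text
scene green 0 [nan nan nan] nan
scene red 14 [456.1 -80.7  80.3] 96.68492724416782
scene purple [277 169  27  27 446] 72.39186092716619 ((580.697998046875, 1.5988960266113281), (77.24925231933594, 47.61402893066406), 73.93013763427734)
scene purple [202 196  22  32 478] 72.63740812560204 ((484.3277282714844, -245.09423828125), (45.00979995727539, 77.67465209960938), 65.77104187011719)
scene brown [ 336    0  113   41 1221] 86.78595922987199 ((337.6081848144531, 1239.581298828125), (560.0745849609375, 273.0924072265625), 55.64502716064453)
scene brown [469   0  43  14 304] 74.8592813188537 ((617.6341552734375, 1776.1533203125), (16.830415725708008, 63.390010833740234), 83.80402374267578)
scene brown [177  14  31  23 361] 86.18594087344036 ((-417.07318115234375, 497.9402160644531), (175.84068298339844, 14.490011215209961), 5.824389934539795)
scene brown [ 208   23   78   41 1021] 86.29524509370731 ((-69.26304626464844, 563.28662109375), (385.64593505859375, 171.5712432861328), 65.87443542480469)
scene brown [ 345   68   89   44 1201] 86.52081805653233 ((560.8200073242188, 645.715820312
[... 2428 characters left out ...]
72.51697540283203)
side brown [282 202  33  28 623] 70.7334897736228 ((635.8463134765625, -211.07994079589844), (46.66630554199219, 75.6263656616211), 89.7627182006836)
side brown [273 254  33  27 754] 70.46146788538064 ((568.6895751953125, -351.9182434082031), (47.090816497802734, 72.8510971069336), 78.6790771484375)
side brown [426 340  13  25  93] 88.80835435763849 ((784.4826049804688, -614.7896118164062), (43.95328903198242, 3.38576602935791), 77.10489654541016)
clock: 2.4
tool_pos: [428.4, -2.8, 240.0]
tcp_rot: [[-0.093, 0.996, 0.001], [0.996, 0.093, 0.0], [0.0, 0.001, -1.0]]
wrist_force: [1.0, 1.6, -0.5]
gripper_width: 0.541
grip_force: 0.0<stdin>:8: RuntimeWarning: Mean of empty slice
```

```bash
python3 -m pendant '[[[0.05,0.029,-0.094,0.0,0],[0.05,0.029,-0.094,0.0,0],[0.05,0.029,-0.094,0.0,0],[0.05,0.029,-0.094,-0.05,0],[0.05,0.029,-0.094,-0.10,0],[0.05,0.029,-0.094,-0.14,0],[0.05,0.029,-0.094,-0.161,0],[0.05,0.029,-0.094,-0.161,0],[0.0,0.029,-0.094,-0.161,0],[0.0,0.029,-0.094,-0.161,0],[0.0,0.029,-0.094,-0.161,0],[0.0,0.029,-0.094,-0.161,0]]]'
```

```text
clock: 3.6
tool_pos: [457.6, -94.7, 79.4]
tcp_rot: [[-0.093, 0.996, 0.002], [0.996, 0.093, -0.0], [-0.0, 0.001, -1.0]]
wrist_force: [-0.6, 0.2, 0.1]
gripper_width: 0.217
grip_force: 0.0
```

```bash
python3 -m pendant '[[[0.0,0,-0.001,0,0],[0.0,0,-0.001,0,0],[0.0,0,-0.001,0,0],[0.0,0,-0.001,0,8],[0.0,0,-0.001,0,16],[0.0,0,-0.001,0,24],[0.0,0,-0.001,0,32],[0.0,0,-0.001,0,40],[0.0,0,-0.001,0,48],[0.0,0,-0.001,0,54],[0.0,0,-0.001,0,60],[0.0,0,-0.001,0,60]]]'; python3 -c "
from h import *
print(ctrl.read_state()['torque'])"
```

```text
clock: 4.8
tool_pos: [456.0, -95.1, 79.0]
tcp_rot: [[-0.91, 0.414, -0.002], [0.414, 0.91, 0.001], [0.002, 0.0, -1.0]]
wrist_force: [-5.3, 4.0, 8.2]
gripper_width: 0.147
grip_force: 30.0
[0.83572914 0.7802065  0.03493369]
```

```bash
python3 -m pendant '[[[0.0,0,0,0,4],[0.0,0,0,0,8],[0.0,0,0,0,12],[0.0,0,0,0,15],[0.0,0,0,0,15]]]'; python3 -c "
from h import *
print(ctrl.read_state()['torque'])"; python3 -m pendant '[[[0.0,0,0,0,4],[0.0,0,0,0,8],[0.0,0,0,0,8]]]';python3 -c "
from h import *
print(ctrl.read_state()['torque'])"
```

```text
clock: 5.3
tool_pos: [456.0, -95.1, 78.9]
tcp_rot: [[-0.986, 0.166, -0.002], [0.166, 0.986, 0.001], [0.002, 0.001, -1.0]]
wrist_force: [-3.7, 4.9, 7.8]
gripper_width: 0.149
grip_force: 30.0
[0.79569792 0.74332449 0.04209578]
clock: 5.6
tool_pos: [456.1, -95.1, 78.9]
tcp_rot: [[-1.0, 0.029, -0.002], [0.029, 1.0, 0.001], [0.002, 0.001, -1.0]]
wrist_force: [-3.9, 4.0, 7.5]
gripper_width: 0.151
grip_force: 31.0
[ 0.68675006  0.73650013 -0.7653563 ]
```

```bash
python3 -m pendant '[[[0.0,0,0,0,3],[0.0,0,0,0,3],[0.05,0,0,0,3],[0.05,0,0,0,3],[0.05,0,0,0,3],[0.05,0,0,0,3],[0.05,0,0,0.05,3],[0.05,0,0,0.1,3],[0.05,0,0,0.15,3],[0.05,0,0,0.2,3],[0.05,0,0.0,0.22,3],[0.05,0.0,0.0,0.22,3]]]'; python3 - <<'E'
from h import *
np.set_printoptions(precision=1,suppress=True)
s,im,d=snap('wrist','w1'); P=cloud('wrist',s,d)
near=(np.hypot(P[...,0]-457,P[...,1]+96)<40)&(P[...,2]>70)&(P[...,2]<90)
print(near.sum(),cv2.minAreaRect(P[near][:,:2].astype(np.float32)))
s,im,d=snap('scene'); P=cloud('scene',s,d)
near=(np.hypot(P[...,0]-457,P[...,1]+96)<40)&(P[...,2]>70)&(P[...,2]<90)
print(near.sum(),cv2.minAreaRect(P[near][:,:2].astype(np.float32)))
for c in ('scene','side'):
    if c=='side': s,im,d=snap(c)
    for l in ['lid_bar','lid_hinge','tote']:
        for r in ctrl.tip_of(c,l): print(c,l,np.array(r['position']),round(r['conf'],2))
E
```

```text
clock: 6.8
tool_pos: [458.8, -96.1, 302.1]
tcp_rot: [[-1.0, -0.024, 0.006], [-0.024, 1.0, -0.001], [-0.006, -0.002, -1.0]]
wrist_force: [-0.7, 0.7, -1.1]
gripper_width: 0.544
grip_force: 0.0
565 ((455.3261413574219, -95.93132781982422), (14.004664421081543, 53.24494552612305), 85.15788269042969)
75 ((459.1151428222656, -98.0057144165039), (15.437914848327637, 53.22305679321289), 88.14498901367188)
scene lid_bar [440.  171.   89.7] 0.93
scene lid_hinge [549.5 330.8  86.6] 0.97
scene tote [509.2 267.9  -1.5] 0.68
side lid_bar [441.4 170.1  86.2] 0.59
side lid_bar [764.7  81.   -4.1] 0.52
side lid_hinge [554.5 326.6  86.3] 0.57
side tote [509.  265.7  -1.5] 0.81
side tote [ 273.2 -276.1   -2.6] 0.35
side tote [767.3  79.9  -2.9] 0.16
```

View pics/w1.png

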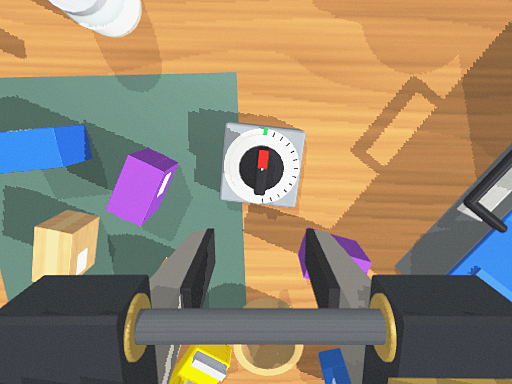

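```bash
python3 -m pendant '[[[0.034,-0.004,0.05,0.0,-8],[0.034,-0.007,0.1,0.0,-16],[0.034,-0.011,0.15,0,-24],[0.034,-0.015,0.2,-0.02,-32],[0.034,-0.019,0.25,-0.04,-37],[0.034,-0.019,0.266,-0.08,-37],[0.034,-0.019,0.266,-0.11,-37],[0.034,-0.019,0.266,-0.11,-37],[0.034,-0.019,0.266,-0.11,-37],[0.034,-0.019,0.266,-0.11,-37]]]'; python3 - <<'E'
from h import *
np.set_printoptions(precision=1,suppress=True)
s,im,d=snap('wrist','w2'); P=cloud('wrist',s,d)
m=(P[...,2]>75)&(P[...,2]<100)&(im.max(2)<70)
m&=np.hypot(P[...,0]-439,P[...,1]-170)<75
q=P[m];print(m.sum(),cv2.minAreaRect(q[:,:2].astype(np.float32)),np.percentile(q[:,2],[5,50,95]))
b=(im[...,2]>120)&(im[...,0]<90)&(P[...,2]>70)&(P[...,2]<110); q=P[b];print(b.sum(),cv2.minAreaRect(q[:,:2].astype(np.float32)),np.percentile(q[:,2],[5,50,95]))
for l in ['lid_bar']:
        for r in ctrl.tip_of('wrist',l): print(l,np.array(r['position']),round(r['conf'],2))
E
```

```text
clock: 8.25
tool_pos: [439.1, 170.0, 190.0]
tcp_rot: [[-0.812, 0.583, 0.002], [0.583, 0.812, 0.0], [-0.001, 0.001, -1.0]]
wrist_force: [-0.3, 0.3, 0.4]
gripper_width: 0.372
grip_force: 0.0
2278 ((449.8190002441406, 189.40042114257812), (59.19035720825195, 120.65365600585938), 54.42659378051758) [90.5 93.3 94.9]
52533 ((517.644287109375, 260.75799560546875), (153.93093872070312, 307.8963317871094), 54.407413482666016) [90.2 91.4 95.3]
lid_bar [438.3 169.5  86.4] 0.56
```

View pics/w2.png

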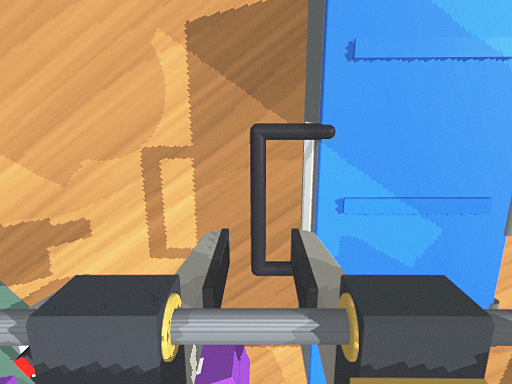

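```bash
python3 -m pendant '[[[0.034,-0.001,0,-0.03,0],[0.034,-0.001,0,-0.06,0],[0.034,-0.001,0,-0.085,0],[0.034,-0.001,0,-0.096,0],[0.034,-0.001,0,-0.096,0],[0.0,-0.001,0,-0.096,0],[0.0,-0.001,0,-0.096,0],[0.0,-0.001,0,-0.096,0],[0.0,-0.001,0,-0.096,0],[0.0,-0.001,0,-0.096,0]]]'
```

```text
clock: 9.35
tool_pos: [437.3, 169.8, 93.6]
tcp_rot: [[-0.813, 0.582, 0.001], [0.582, 0.813, -0.001], [-0.001, -0.0, -1.0]]
wrist_force: [-2.0, -4.1, 7.7]
gripper_width: 0.12
grip_force: 30.0
```

```bash
python3 -m pendant '[[[0.0,0.0005,0.0007,0.017,0],[0.0,0.002,0.003,0.034,0],[0.0,0.004,0.006,0.050,0],[0.0,0.007,0.010,0.0665,0],[0.0,0.011,0.016,0.082,0],[0.0,0.016,0.0225,0.097,0],[0.0,0.016,0.0225,0.097,0]]]'
```

```text
clock: 10.05
tool_pos: [452.7, 191.4, 191.5]
tcp_rot: [[-0.813, 0.582, -0.001], [0.582, 0.813, -0.003], [-0.001, -0.003, -1.0]]
wrist_force: [-2.8, -12.5, 4.1]
gripper_width: 0.118
grip_force: 30.0
```

```bash
python3 -m pendant '[[[0.0,0.0055,0.0075,0.0145,0],[0.0,0.0116,0.0162,0.0275,0],[0.0,0.0183,0.0257,0.040,0],[0.0,0.0258,0.0361,0.0512,0],[0.0,0.0337,0.047,0.0615,0],[0.0,0.0422,0.059,0.0703,0],[0.0,0.051,0.0713,0.078,0],[0.0,0.0602,0.0842,0.0841,0],[0.0,0.0695,0.0975,0.089,0],[0.0,0.0793,0.1111,0.0924,0],[0.0,0.099,0.1387,0.0949,0],[0.0,0.099,0.1387,0.0949,0]]]'; python3 -m pendant '[[[0.0,0.0098,0.0138,-0.0008,0],[0.0,0.0197,0.0276,-0.0035,0],[0.0,0.0265,0.037,-0.0062,0],[0.0,0.0265,0.037,-0.0062,0]]]'
```

```text
clock: 11.25
tool_pos: [554.8, 333.8, 286.3]
tcp_rot: [[-0.813, 0.582, 0.005], [0.582, 0.813, 0.002], [-0.003, 0.004, -1.0]]
wrist_force: [3.6, -1.4, 9.3]
gripper_width: 0.117
grip_force: 30.0
clock: 11.65
tool_pos: [580.1, 369.4, 278.8]
tcp_rot: [[-0.813, 0.583, 0.003], [0.583, 0.813, 0.001], [-0.002, 0.002, -1.0]]
wrist_force: [5.3, -2.6, 3.9]
gripper_width: 0.12
grip_force: 30.0
```

```bash
python3 -m pendant '[[[0.036,0,0,0,0],[0.036,0,0,0,0],[0.036,0,0,0,0],[0.036,0,0,0,0],[0.036,0.003,0.004,0.02,0],[0.036,0.003,0.004,0.06,0],[0.036,0.003,0.004,0.11,0],[0.05,-0.02,-0.03,0.11,0],[0.06,-0.03,-0.08,0.11,0],[0.06,-0.03,-0.13,0.11,0],[0.06,-0.03,-0.13,0.11,0],[0.06,-0.03,-0.13,0.11,0]]]'; python3 - <<'E'
from h import *
np.set_printoptions(precision=1,suppress=True)
s,im0,d=snap('scene')
for l in ['lid_bar','parcel1_c']:
    for r in ctrl.tip_of('scene',l): print(l,np.array(r['position']),round(r['conf'],2))
s,im1,d=snap('side')
for l in ['lid_bar','parcel1_c']:
    for r in ctrl.tip_of('side',l): print(l,np.array(r['position']),round(r['conf'],2))
cv2.imwrite('pics/open.png',cv2.resize(np.hstack([im0,im1])[:,:,::-1],(800,300)))
E
```

```text
clock: 12.85
tool_pos: [548.5, 237.7, 388.8]
tcp_rot: [[-0.811, 0.585, 0.0], [0.585, 0.811, 0.001], [0.0, 0.001, -1.0]]
wrist_force: [0.2, -0.1, -0.3]
gripper_width: 0.659
grip_force: 0.0
lid_bar [585.  375.1 273. ] 0.88
lid_bar [509.2 269.4   1.3] 0.26
parcel1_c [ 374.9 -576.6   33.4] 0.85
parcel1_c [ 570.7 -348.4   34.2] 0.75
parcel1_c [ 441.3 -364.5   35.1] 0.63
lid_bar [588.3 374.6 268.7] 0.62
parcel1_c [ 571.6 -350.6   31.8] 0.68
parcel1_c [ 438.8 -365.3   32.3] 0.62
```

View pics/open.png

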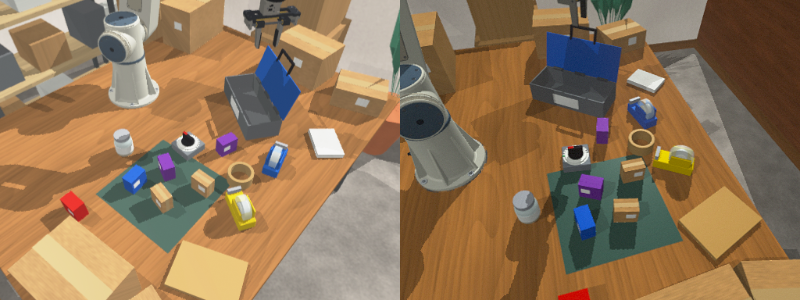

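```bash
python3 -m pendant '[[[0.075,0.0885,-0.448,-0.02,36],[0.075,0.0885,-0.448,-0.04,36],[0.075,0.0885,-0.448,-0.06,36],[0.075,0.0885,-0.448,-0.08,36],[0.075,0.0885,-0.448,-0.1,36],[0.075,0.0885,-0.448,-0.12,36],[0.075,0.0885,-0.448,-0.14,36],[0.075,0.0885,-0.448,-0.14,36],[0.075,0.0885,-0.448,-0.14,36],[0.075,0.0885,-0.448,-0.14,36],[0.075,0.0885,-0.448,-0.14,36],[0.075,0.0885,-0.448,-0.14,36]]]'; cat > br.py <<'E'
from h import *
def brown(cam):
    s,im,d=snap(cam,'br_'+cam); P=cloud(cam,s,d)
    h=cv2.cvtColor(im,cv2.COLOR_RGB2HSV)
    m=(h[...,0]>10)&(h[...,0]<22)&(P[...,2]>62)&(P[...,2]<80)&(np.abs(P[...,1]+270)<230)
    k,lab,stt,c=cv2.connectedComponentsWithStats(m.astype(np.uint8))
    for i in range(1,k):
        if stt[i,4]>80:
            print(cam,stt[i],cv2.minAreaRect(P[lab==i][:,:2].astype(np.float32)))
E
python3 -c "
from br import *
brown('wrist');brown('scene');brown('side')"
```

```text
clock: 14.35
tool_pos: [637.0, -209.4, 247.2]
tcp_rot: [[-1.0, -0.005, -0.002], [-0.005, 1.0, 0.001], [0.002, 0.001, -1.0]]
wrist_force: [0.8, 0.6, -0.3]
gripper_width: 0.819
grip_force: 0.0
wrist [  83   69   35   84 1269] ((568.3341064453125, -359.84515380859375), (29.95572280883789, 75.50882720947266), 77.84540557861328)
wrist [114  77  19  80 614] ((572.9082641601562, -338.42449951171875), (14.222535133361816, 74.74198150634766), 78.36846923828125)
wrist [130  79  11  80 265] ((574.00244140625, -330.18359375), (7.113903045654297, 73.9482421875), 83.83474731445312)
wrist [237 146  45  73 582] ((634.1874389648438, -210.4016876220703), (73.30229187011719, 43.392032623291016), 1.005955457687378)
wrist [239 152  15  69 417] ((638.2432250976562, -223.7696533203125), (14.399256706237793, 70.2215347290039), 89.81715393066406)
scene [245 217  30  24 386] ((638.4442138671875, -210.47854614257812), (75.30387115478516, 48.322879791259766), 1.2478302717208862)
scene [192 234  29  28 373] ((572.02294921875, -353.2237854003906), (45.6125602722168, 76.99468994140625), 77.76395416259766)
side [283 202  32  20 429] ((635.5238037109375, -210.15855407714844), (74.91128540039062, 47.83977127075195), 0.7599980235099792)
side [274 254  32  19 563] ((568.793212890625, -352.489013671875), (46.6750602722168, 73.27306365966797), 78.65882110595703)
```

```bash
python3 -m pendant '[[[0.075,-0.001,-0.001,-0.05,0],[0.075,-0.001,-0.001,-0.1,0],[0.075,-0.001,-0.001,-0.15,0],[0.075,-0.001,-0.001,-0.18,0],[0.075,-0.001,-0.001,-0.189,0],[0.075,-0.001,-0.001,-0.189,0],[0.0,-0.001,-0.001,-0.189,0],[0.0,-0.001,-0.001,-0.189,0],[0.0,-0.001,-0.001,-0.189,0],[0.0,-0.001,-0.001,-0.189,0],[0.0,-0.001,-0.001,-0.189,0],[0.0,-0.001,-0.001,-0.189,0]]]'; python3 -m pendant '[[[0.0,0,0,0.02,0],[0.0,0,0,0.06,0],[0.0,0,0,0.11,0],[0.0,0,0,0.15,0],[0.0,0,0,0.15,0]]]'
```

```text
clock: 15.7
tool_pos: [636.8, -210.6, 60.5]
tcp_rot: [[-1.0, -0.006, 0.002], [-0.006, 1.0, -0.0], [-0.002, -0.0, -1.0]]
wrist_force: [-1.1, 1.9, 6.6]
gripper_width: 0.492
grip_force: 30.0
clock: 16.2
tool_pos: [639.1, -211.7, 216.1]
tcp_rot: [[-1.0, -0.006, 0.01], [-0.006, 1.0, -0.003], [-0.01, -0.003, -1.0]]
wrist_force: [-0.1, -0.3, -1.9]
gripper_width: 0.492
grip_force: 30.0
```

```bash
python3 -m pendant '[[[0.0,-0.078,0.444,0,54.4],[0.0,-0.078,0.444,0,54.4],[0.0,-0.078,0.444,0,54.4],[0.0,-0.078,0.444,0,54.4],[0.0,-0.078,0.444,0,54.4],[0.0,-0.078,0.444,0,54.4],[0.0,-0.078,0.444,0,54.4],[0.0,-0.078,0.444,0,54.4],[0.0,-0.078,0.444,0,54.4],[0.0,-0.078,0.444,0,54.4],[0.0,-0.078,0.444,0,54.4],[0.0,-0.078,0.444,0,54.4]]]'
```

```text
clock: 17.4
tool_pos: [557.8, 232.5, 208.6]
tcp_rot: [[-0.577, -0.817, -0.001], [-0.817, 0.577, -0.001], [0.001, 0.0, -1.0]]
wrist_force: [-0.2, -0.4, -1.3]
gripper_width: 0.488
grip_force: 30.0
```

```bash
python3 -m pendant '[[[0.0,0,0,-0.04,0],[0.0,0,0,-0.08,0],[0.0,0,0,-0.11,0],[0.0,0,0,-0.13,0],[0.0,0,0,-0.139,0],[0.0,0,0,-0.139,0]]]';  python3 -m pendant '[[[0.07,0,0,0,0],[0.07,0,0,0,0],[0.07,0,0,0,0],[0.07,0,0,0,0],[0.07,0,0,0.0,0],[0.07,0,0,0.04,0],[0.07,0,0,0.09,0],[0.07,0,0,0.14,0],[0.07,0,0,0.18,0],[0.07,0,0,0.18,0]]]';python3 - <<'E'
from br import *
s,im,d=snap('wrist','w3')
brown('scene');brown('side')
E
```

```text
clock: 18.0
tool_pos: [557.8, 232.0, 69.2]
tcp_rot: [[-0.579, -0.816, -0.002], [-0.816, 0.579, -0.001], [0.002, 0.001, -1.0]]
wrist_force: [-0.2, -0.2, -1.6]
gripper_width: 0.491
grip_force: 30.0
clock: 19.0
tool_pos: [560.9, 234.8, 256.9]
tcp_rot: [[-0.577, -0.817, 0.009], [-0.817, 0.577, 0.004], [-0.009, -0.005, -1.0]]
wrist_force: [0.3, -0.0, 0.7]
gripper_width: 0.762
grip_force: 0.0
scene [192 234  29  27 359] ((572.1121826171875, -353.3032531738281), (44.73927688598633, 79.13188934326172), 78.26161193847656)
side [274 254  32  19 564] ((568.8646240234375, -352.0438232421875), (47.528175354003906, 73.47046661376953), 78.78966522216797)
```

View pics/w3.png

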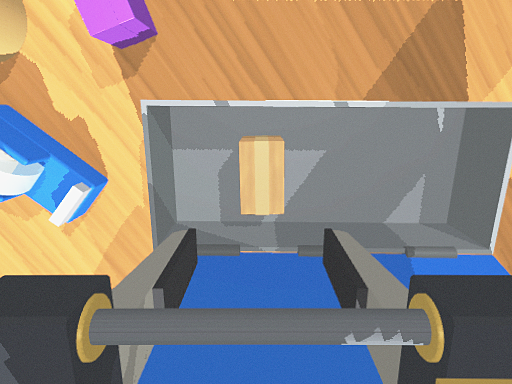

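```bash
python3 -m pendant '[[[0.075,0.0125,-0.585,0,-66.5],[0.075,0.0125,-0.585,0,-66.5],[0.075,0.0125,-0.585,0,-66.5],[0.075,0.0125,-0.585,0,-66.5],[0.075,0.0125,-0.585,0,-66.5],[0.075,0.0125,-0.585,0,-66.5],[0.075,0.0125,-0.585,0,-66.5],[0.075,0.0125,-0.585,0,-66.5],[0.075,0.0125,-0.585,0,-66.5],[0.075,0.0125,-0.585,0,-66.5],[0.075,0.0125,-0.585,0,-66.5],[0.075,0.0125,-0.585,0,-66.5]]]'; python3 -m pendant '[[[0.075,0,0,0,0],[0.075,0,0,0,0]]]';python3 - <<'E'
from br import *
brown('wrist');brown('scene')
E
```

```text
clock: 20.35
tool_pos: [569.2, -354.1, 247.5]
tcp_rot: [[-0.979, 0.205, -0.003], [0.205, 0.979, 0.001], [0.003, 0.001, -1.0]]
wrist_force: [0.8, -0.2, 0.6]
gripper_width: 0.817
grip_force: 0.0
clock: 20.55
tool_pos: [569.5, -351.4, 247.7]
tcp_rot: [[-0.979, 0.205, -0.003], [0.205, 0.979, 0.002], [0.004, 0.002, -1.0]]
wrist_force: [-0.2, -0.0, 0.1]
gripper_width: 0.821
grip_force: 0.0
wrist [236 148  46  12 104] ((537.3572998046875, -346.4831848144531), (43.91532516479492, 10.188199043273926), 77.48820495605469)
wrist [245 153   7  61 180] ((564.4119873046875, -362.75970458984375), (6.076813697814941, 60.58157730102539), 77.55209350585938)
wrist [268 179   9  36 116] ((582.7637939453125, -342.3101806640625), (7.330540180206299, 36.66841125488281), 75.14006805419922)
scene [192 234  29  28 339] ((572.2632446289062, -352.9806823730469), (45.525875091552734, 77.32118225097656), 78.63276672363281)
```

```bash
python3 -m pendant '[[[0.075,0.001,-0.001,-0.05,0],[0.075,0.001,-0.001,-0.1,0],[0.075,0.001,-0.001,-0.15,0],[0.075,0.001,-0.001,-0.18,0],[0.075,0.001,-0.001,-0.19,0],[0.075,0.001,-0.001,-0.19,0],[0.0,0.001,-0.001,-0.19,0],[0.0,0.001,-0.001,-0.19,0],[0.0,0.001,-0.001,-0.19,0],[0.0,0.001,-0.001,-0.19,0],[0.0,0.001,-0.001,-0.19,0],[0.0,0.001,-0.001,-0.19,0]]]'; python3 -m pendant '[[[0.0,0,0,0.02,0],[0.0,0,0,0.06,0],[0.0,0,0,0.11,0],[0.0,0,0,0.15,0],[0.0,0,0,0.15,0]]]'
```

```text
clock: 21.85
tool_pos: [572.2, -352.8, 61.6]
tcp_rot: [[-0.979, 0.204, 0.001], [0.204, 0.979, -0.001], [-0.002, -0.0, -1.0]]
wrist_force: [-0.6, 1.5, 7.3]
gripper_width: 0.491
grip_force: 30.0
clock: 22.35
tool_pos: [574.2, -354.3, 217.0]
tcp_rot: [[-0.979, 0.204, 0.008], [0.204, 0.979, -0.005], [-0.009, -0.004, -1.0]]
wrist_force: [1.1, -0.9, -1.7]
gripper_width: 0.484
grip_force: 30.0
```

```bash
python3 -m pendant '[[[0.0,-0.111,0.656,0,66.4],[0.0,-0.111,0.656,0,66.4],[0.0,-0.111,0.656,0,66.4],[0.0,-0.111,0.656,0,66.4],[0.0,-0.111,0.656,0,66.4],[0.0,-0.111,0.656,0,66.4],[0.0,-0.111,0.656,0,66.4],[0.0,-0.111,0.656,0,66.4],[0.0,-0.111,0.656,0,66.4],[0.0,-0.111,0.656,0,66.4],[0.0,-0.111,0.656,0,66.4],[0.0,-0.111,0.656,0,66.4]]]'
```

```text
clock: 23.55
tool_pos: [470.1, 240.6, 209.3]
tcp_rot: [[-0.579, -0.816, -0.001], [-0.816, 0.579, -0.001], [0.001, 0.001, -1.0]]
wrist_force: [0.4, -0.1, -3.1]
gripper_width: 0.491
grip_force: 30.0
```

```bash
python3 -m pendant '[[[0.0,-0.010,0.061,0,0],[0.0,-0.010,0.061,0,0],[0.0,-0.010,0.061,0,0],[0.0,-0.010,0.061,0,0]]]'
```

```text
clock: 23.95
tool_pos: [461.0, 299.0, 209.4]
tcp_rot: [[-0.578, -0.816, -0.001], [-0.816, 0.578, -0.002], [0.002, 0.0, -1.0]]
wrist_force: [-0.5, -0.1, -3.1]
gripper_width: 0.493
grip_force: 30.0
```

```bash
python3 -m pendant '[[[0.0,0,0.002,-0.04,0],[0.0,0,0.002,-0.08,0],[0.0,0,0.002,-0.11,0],[0.0,0,0.002,-0.13,0],[0.0,0,0.002,-0.138,0],[0.0,0,0.002,-0.138,0]]]';  python3 -m pendant '[[[0.07,0,0,0,0],[0.07,0,0,0,0],[0.07,0,0,0,0],[0.07,0,0,0,0],[0.07,0,0,0.0,0],[0.07,0,0,0.04,0],[0.07,0,0,0.09,0],[0.07,0,0,0.14,0],[0.07,0,0,0.19,0],[0.07,0,0,0.24,0],[0.07,0,0,0.28,0],[0.07,0,0,0.28,0]]]';python3 - <<'E'
from br import *
s,im,d=snap('wrist'); s2,im2,d2=snap('scene')
cv2.imwrite('pics/w4.png',cv2.resize(np.hstack([im,im2])[:,:,::-1],(800,300)))
for l in ['lid_bar','counter_grip']:
    for r in ctrl.tip_of('scene',l): print(l,np.round(r['position'],1),round(r['conf'],2))
E
```

```text
clock: 24.55
tool_pos: [461.3, 300.5, 71.5]
tcp_rot: [[-0.58, -0.815, -0.002], [-0.815, 0.58, -0.001], [0.002, 0.001, -1.0]]
wrist_force: [-0.1, -0.5, -2.5]
gripper_width: 0.484
grip_force: 30.0
clock: 25.75
tool_pos: [463.4, 303.5, 358.7]
tcp_rot: [[-0.578, -0.816, 0.008], [-0.816, 0.578, 0.005], [-0.009, -0.004, -1.0]]
wrist_force: [-0.2, -0.0, -0.2]
gripper_width: 0.761
grip_force: 0.0
lid_bar [586.4 375.  273.2] 0.93
lid_bar [506.2 265.3  -0.9] 0.33
counter_grip [454.  -94.4  68.8] 0.65
```

View pics/w4.png

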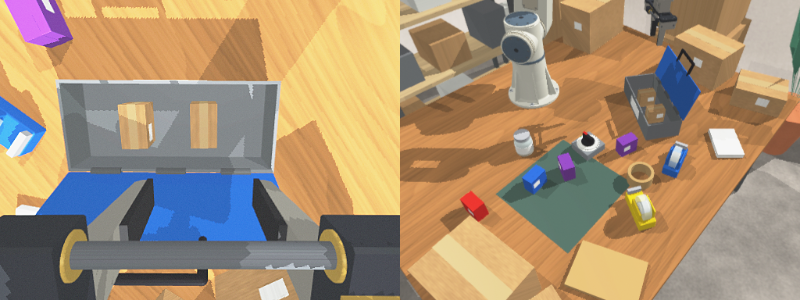

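```bash
python3 -m pendant '[[[0.036,0.0,0.0,0.03,-8],[0.036,0.0,0.0,0.03,-16],[0.036,0.123,0.074,0.03,-90],[0.036,0.123,0.074,0.03,-90],[0.036,0.123,0.074,0.03,-90],[0.036,0.123,0.074,0.03,-90],[0.036,0.123,0.074,0.03,-90],[0.036,0.123,0.074,0.03,-90],[0.036,0.123,0.074,0.03,-90],[0.036,0.123,0.074,0.03,-90],[0.036,0.123,0.074,0.03,-90],[0.036,0.123,0.074,0.03,-90]]]';python3 - <<'E'
from br import *
s,im,d=snap('wrist','w5'); P=cloud('wrist',s,d)
m=(P[...,2]>240)&(P[...,2]<285)&(im.max(2)<70)&(np.hypot(P[...,0]-584,P[...,1]-374)<75)
q=P[m];print(m.sum(),cv2.minAreaRect(q[:,:2].astype(np.float32)),np.percentile(q[:,2],[5,50,95,99]))
for l in ['lid_bar']:
    for r in ctrl.tip_of('wrist',l): print(l,np.round(r['position'],1),round(r['conf'],2))
E
```

```text
clock: 27.15
tool_pos: [584.0, 375.8, 379.8]
tcp_rot: [[-0.815, 0.58, -0.003], [0.58, 0.815, -0.002], [0.001, -0.003, -1.0]]
wrist_force: [-0.3, -1.3, -0.2]
gripper_width: 0.394
grip_force: 0.0
1451 ((579.2451782226562, 370.7842712402344), (20.71238136291504, 119.654296875), 54.29490661621094) [248.67136816 276.58079891 278.57866385 279.03481411]
lid_bar [582.1 375.2 269.5] 0.78
```

View pics/w5.png

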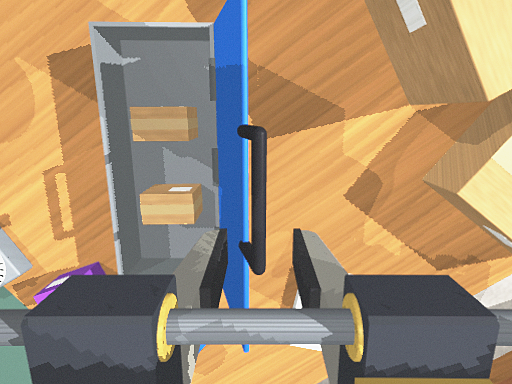

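```bash
python3 -m pendant '[[[0.036,-0.001,0,-0.04,0],[0.036,-0.001,0,-0.08,0],[0.036,-0.001,0,-0.103,0],[0.036,-0.001,0,-0.103,0],[0.036,-0.001,0,-0.103,0],[0.0,-0.001,0,-0.103,0],[0.0,-0.001,0,-0.103,0],[0.0,-0.001,0,-0.103,0],[0.0,-0.001,0,-0.103,0],[0.0,-0.001,0,-0.103,0]]]'
```

```text
clock: 28.25
tool_pos: [583.0, 375.0, 280.6]
tcp_rot: [[-0.816, 0.579, -0.001], [0.579, 0.816, -0.002], [-0.0, -0.002, -1.0]]
wrist_force: [-3.5, -5.4, 7.2]
gripper_width: 0.118
grip_force: 30.0
```

```bash
python3 -m pendant '[[[0.0,-0.006,-0.008,0.003,0],[0.0,-0.0114,-0.016,0.0049,0],[0.0,-0.0212,-0.0298,0.0075,0],[0.0,-0.0311,-0.0436,0.0084,0],[0.0,-0.041,-0.0574,0.008,0],[0.0,-0.0508,-0.0712,0.0059,0],[0.0,-0.0605,-0.0848,0.0025,0],[0.0,-0.07,-0.0981,-0.0024,0],[0.0,-0.0792,-0.111,-0.0085,0],[0.0,-0.088,-0.1233,-0.0162,0],[0.0,-0.088,-0.1233,-0.0162,0]]]'
```

```text
clock: 29.35
tool_pos: [493.8, 251.2, 262.8]
tcp_rot: [[-0.815, 0.579, -0.002], [0.579, 0.815, -0.001], [0.001, -0.002, -1.0]]
wrist_force: [-3.0, -1.0, 3.8]
gripper_width: 0.12
grip_force: 30.0
```

```bash
python3 -m pendant '[[[0.0,-0.0085,-0.012,-0.0087,0],[0.0,-0.0163,-0.0229,-0.0191,0],[0.0,-0.0239,-0.0334,-0.0303,0],[0.0,-0.0306,-0.0428,-0.0428,0],[0.0,-0.0369,-0.0516,-0.0562,0],[0.0,-0.0421,-0.059,-0.0703,0],[0.0,-0.0468,-0.0656,-0.0854,0],[0.0,-0.0507,-0.0711,-0.1009,0],[0.0,-0.0538,-0.0753,-0.117,0],[0.0,-0.0561,-0.0787,-0.1336,0],[0.0,-0.0582,-0.0815,-0.1674,0],[0.0,-0.0582,-0.0815,-0.170,0]]]'; python3 -m pendant '[[[0.0,0,0,0,0],[0.036,0,0,0,0],[0.036,0,0,0,0],[0.036,0,0,0,0],[0.036,0,0,0,0],[0.036,0,0,0.02,0],[0.036,0,0,0.07,0],[0.036,0,0,0.12,0],[0.036,-0.02,-0.03,0.17,0],[0.036,-0.04,-0.08,0.2,0],[0.036,-0.04,-0.08,0.2,0],[0.036,-0.04,-0.08,0.2,0]]]'; python3 - <<'E'
from br import *
s2,im2,d2=snap('scene'); P=cloud('scene',s2,d2)
h=cv2.cvtColor(im2,cv2.COLOR_RGB2HSV)
b=(h[...,0]>100)&(h[...,0]<120)&(h[...,1]>120)&(np.hypot(P[...,0]-509,P[...,1]-268)<200)
u=(P[b][:,:2]-[509,268])@[.581,.814]; print(b.sum(),np.polyfit(u,P[b][:,2],1),P[b][:,2].min())
for l in ['lid_bar']:
    for r in ctrl.tip_of('scene',l): print(l,np.round(r['position'],1),round(r['conf'],2))
s,im,d=snap('wrist')
cv2.imwrite('pics/end.png',cv2.resize(np.hstack([im,im2])[:,:,::-1],(800,300)))
E
```

```text
clock: 30.55
tool_pos: [436.0, 170.7, 91.4]
tcp_rot: [[-0.816, 0.579, -0.003], [0.579, 0.816, -0.001], [0.002, -0.003, -1.0]]
wrist_force: [-3.7, -3.8, 8.1]
gripper_width: 0.118
grip_force: 30.0
clock: 31.75
tool_pos: [397.5, 90.1, 295.4]
tcp_rot: [[-0.815, 0.58, 0.004], [0.58, 0.815, 0.001], [-0.003, 0.003, -1.0]]
wrist_force: [-0.8, 1.5, 0.0]
gripper_width: 0.389
grip_force: 0.0
2734 [-7.30121995e-03  9.08755563e+01] -4.1946072088646815
lid_bar [437.5 170.1  89.8] 0.85
lid_bar [ 271.  -273.2    1.5] 0.6
```

View pics/end.png

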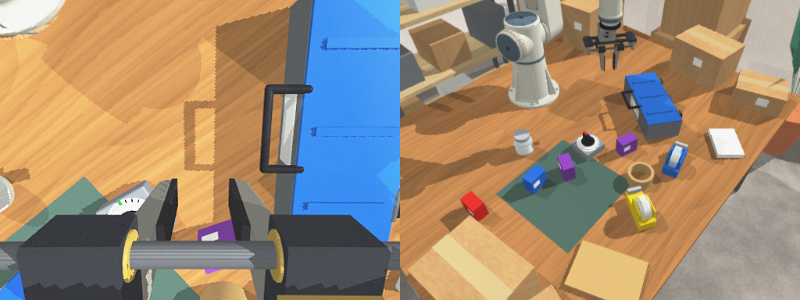

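The lid is flat and shut (bar z 90, slope about 0), the knob is at zero, and the gripper touches nothing.

```bash
python3 -c "
from workcell import ctrl
print(ctrl.sign_off())"
```

```text
the job is handed in; nothing more can be done
None
```

The job is handed in, with no verdict returned: the counter is back at its zero stop, both brown parcels are in the tote, the lid is shut over them, and I left the other things on the bench alone.

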